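# Run a phone boom back up to its length mark, flip its cam lever shut and keep hold

### The arm

A 6-joint arm with a two-finger parallel gripper is mounted at the origin on the work surface. World frame = base frame: x ahead of the robot, y to its left, z up, the work surface at z = 0. Lengths are in m, angles in rad, forces in N, time in s.
With the tool pointing down it reaches from about 0.325 to 0.85 m from the base axis. Payload 15.5 kg.
Tool frame: the origin (TCP) lies at the very end of the fingers, on their centre line; the grasp point (between the pads) lies 19 mm behind it; x points along the fingers, y is the direction in which the jaws open and shut, and the axes are right-handed (so a half turn about x gives the same grasp; the last joint's range is limited). The gripper opens to 91 mm and grips with 3 to 60 N. Pads are 32 mm wide; open, the fingers measure 118 mm over their backs; the gripper's body (76 mm by 178 mm) begins 60 mm behind the grasp point.
Start: joints at [-1.224, 0.494, 1.345, -0, 1.302, -0.096], TCP at [0.268, -0.565, 0.214] pointing down, gripper open.
Joint ranges: [-2.91, 2.91], [-0.82, 2.16], [0.22, 2.67], [-1.22, 4.37], [0.12, 2.79], [-3.08, 3.08]. Speed limits (rad/s): [1.89, 1.89, 2.57, 3.01, 3.01, 3.01].

### API

Orientations are given as a rotation vector (axis times angle).
In Python, from plant import env gives the robot as it stands.
- The arm moves only by the tool drive_tool, never from a script. Its argument "rows" is a list of rows, each a list of 7 numbers: the turn, a rotation vector about the tool's x, y, z in rad, then the shift along the tool's x, y, z in mm, then the opening, from 0 (shut) to 1 (fully open). A call has 1 to 10 rows; each row shifts and turns the commanded pose from where the row before left it, along the tool's axes as they then stand; what a row does not reach is not made up. A row lasts 1/12 s, in which the tool goes at most 41.7 mm and 7.16 degrees, less where a joint would pass 70% of its speed; a pose out of reach is approached as far as the arm can. A call is refused whole if a number of a shift passes 41.7 or a number of a turn 0.125, either way. A call with a gripper value outside its range is refused whole. The fingers move at their own pace and stop on an object; the grip force is fixed at half the most. Time passes only in rows, so rows that do not move let the fingers close. It gives the time, the measured TCP pose, the force and the opening at its end, in the units of the state.
- env.state(): the state, without advancing time (a new reading comes with each control period).
- env.snapshot(name): name is "side" or "top" or "wrist"; returns (picture, depth): 420x560x3 uint8, blue, green, red; 420x560 float32, m along the optical axis (not along the pixel's ray), 0 where there is no reading.
- env.camera_info(name): a dict with "vertical_fov" (degrees; the focal length in pixels is half the picture's height over the tangent of half this angle, whatever the lens; pixels are square), "cx", "cy" (the principal point, pixels), "world_to_cam" (4x4, takes a point from world to camera coordinates); the wrist camera has in their place "mount" (4x4, takes a point from camera to tool coordinates, whose origin is the TCP and whose axes are the tool frame's). Camera axes: x right, y up, looking along -z (the intrinsics and any distortion apply to the point x, -y, -z); pixel columns grow to the right and rows downward; lengths in m; the calibration is good to about 2 mm. The wrist camera is an equidistant fisheye: a pixel r from the principal point sees the ray r / f radians off the axis. A picture is of the moment at which its call begins: read the wrist's pose just before it. camera_info takes no time and is no camera call.
- env.close_job(): hands the job in, once; it reports no verdict.
The state is a dict: "t": time; "joints": joint angles; "joint_vel": joint speeds; "joint_torque": joint torques, N m; "eef_pos": TCP position; "orientation": TCP orientation; "force": force on the tool from outside, world axes, zero at the start; "moment": the same for the moment, N m; "width": opening from 0.0 (shut) to 1.0 (fully open).
Only numpy, scipy, OpenCV 4.12 (cv2) and the standard library are available. Lean on these libraries where they do the work, as an engineer would, in place of code of your own. Each camera call takes 0.05 s, during which the arm holds its last target.

### The job

The overhead phone stand on the kitchen counter has let its boom run out down the sloping rod, with the cam lever open. Take the boom by its collar, slide it up the rod until the collar's upper edge meets the middle of the three ring marks, and while you hold it exactly there flip the cam lever fully closed, flat against the collar. Finish still gripping the collar with the lever closed in your grip - do not let go - and leave everything else on the counter where it is.

Things in the scene. Friction and masses are not known exactly. Their poses are not given: they have to be found in the camera images.
- boom_sleeve (a joint): How far the boom (sleeve, collar and phone) is slid up the rod, m: 0 = run out on its lower stop, 0.100 = upper stop; the collar's upper edge is on the middle ring at 0.065. Lever open, nothing holds it: about 2 N along the rod holds or moves it (mass varies) and let go it slides back to 0. Lever closed, it is clamped and slips only at some 15 N.
- lever_angle (a joint): Opening of the cam lever, rad: 0 = closed, flat against the collar's side; 0.75 = fully open, tip standing out sideways. It stays where it is left. It is stiff: 5 N square on the tip turns it (some 8 N if pressed straight sideways when wide open); from about 0.35 the cam bites on the rod and it takes more, 10 to 14 N at the tip to reach 0. A light grip across collar and lever leaves it open, a firm one closes it.
- collar: Black block at the boom's upper end, 36 mm long (x), 28 wide (y), 34 tall (z), 0.24 to 0.28 m above the counter; origin at its centre, on the rod's axis. x points out and down the rod (22 degrees below level), y is level, towards the lever's side, z up, square to the rod. Its upright sides are at y = -14 mm (bare) and +14 mm (lever). Nothing rises over 30 mm above it nearby.
- collar_edge (a point): Centre of the collar's upper end face, on the rod's axis (18 mm from the collar's centre, towards the post): the edge that is read against the ring marks. Below the collar the boom goes on as a round tube 22 mm across, 190 mm long, down to the phone, all one rigid piece with it.
- length_mark (a point): Middle one of the three dark ring marks on the bare bright rod (16 mm across): a point on the rod's axis, fixed to the stand. The ring is 3 mm wide. It lies 90 mm along the rod from the post's axis; the other two rings are 30 mm above and below it.
- cam_lever: Aluminium plate 28 mm wide along the rod and 5 mm thick; origin on its hinge pin, which is parallel to the rod, at y = +17.5, z = +10 mm from the collar's centre. Its own -z points from the pin to the tip, 36 mm away. Polished, slippery. It is on the collar side away from the robot when the stand is not turned.
- lever_tip (a point): Centre of the lever's rolled tip, a bar 8 mm thick, 30 mm long, parallel to the rod. Closed it lies at y = +18.5, z = -26 mm from the collar's centre, its outer side 22.5 mm from the rod's axis: collar and closed lever together are 36.5 mm wide. Open at 0.7 the outer side is 45 mm from the axis: 59 mm over collar and lever.
- boom_stand: Fixed stand: steel base plate 160 x 240 x 14 mm and a post 24 mm thick; origin on the counter below the post's axis. From the clamp block on the post's head (48 mm long, rod axis 310 mm above the counter) the rod slopes down along the stand's -y; the lever's side is its +x.
- cake_plate: White plate, 200 mm across, with a loaf cake on it, 62 mm high, standing under the phone; origin under its centre. To be left alone.
- baking_dish: Blue-grey ceramic baking dish 180 x 230 x 65 mm; origin under its centre. To be left alone.
- olive_jar: Glass jar of olives, 86 mm across, 120 mm high, beside the stand; origin under its centre. To be left alone.
- avocado_a: Avocado about 100 x 65 x 65 mm lying beside the stand; origin under its middle. To be left alone.
- avocado_b: A second avocado of the same size; origin under its middle. To be left alone.
- salt_shaker: Glass salt shaker with steel cap, 41 mm across, 82 mm high; origin under its centre. To be left alone.
- table_knife: Table knife 250 mm long, lying beside the stand; origin under its middle. To be left alone.

How it is judged:
By the outcome, as a careful person would: the job done as asked, in the order asked, and still so for the second after the job is handed in, while the arm keeps its last pose, push and grip.
It also fails if it takes over 32 s, if anything falls off the work surface, if the arm or the gripper's body presses on something with over 40 N, if the wrist force passes 120 N, or if a joint passes its speed limit or range.

## Working session

There is one attempt and no reset: what is moved stays moved. The work goes in short steps, Python scripts to look and compute and a tool call to move; the robot and the scene stay as the last step left them, time stands still between calls to the robot, and variables do not carry over. Pictures are saved under pics/ and viewed, and the job is handed in when it is done.

Besides the shell and the picture viewer there is one more tool, called after "Emit:" as name(argument=value, ...) on one line, values as JSON. drive_tool: Moves the arm, as the interface text tells. Its arguments: {"type":"object","properties":{"rows":{"type":"array"}},"required":["rows"]}

```bash
ls; mkdir -p pics; python3 - <<'E'
from plant import env
import cv2,numpy as np
s=env.state(); print({k:np.round(v,4) for k,v in s.items()})
for n in ["side","top"]:
    p,d=env.snapshot(n); cv2.imwrite(f"pics/{n}0.png",p); np.savez(f"pics/{n}0.npz",p=p,d=d)
    print(n,env.camera_info(n))
print(env.camera_info("wrist"))
E
```

```text
pics
{'t': np.float64(0.0), 'joints': array([-1.2235,  0.4942,  1.3461,  0.    ,  1.3025, -0.0955]), 'joint_vel': array([ 0.0004,  0.0014,  0.0004,  0.002 ,  0.0006, -0.0004]), 'joint_torque': array([ 1.30000e-03, -8.78833e+01, -3.81844e+01,  7.07000e-02,
        5.33000e-02, -2.00000e-04]), 'eef_pos': array([ 0.2677, -0.5643,  0.2133]), 'orientation': array([ 1.9764,  0.4462, -1.9767]), 'force': array([-0.0441,  0.1008, -0.71  ]), 'moment': array([ 0.0464, -0.0268,  0.0093]), 'width': np.float64(1.004)}
side {'vertical_fov': 42.905699780326515, 'cx': 280.39802409943695, 'cy': 204.75648778352263, 'world_to_cam': array([[-0.80458203, -0.59365165, -0.01501557,  0.40048925],
       [ 0.43881029, -0.61138052,  0.6585282 , -0.41100173],
       [-0.40011658,  0.52325097,  0.75240623, -1.34759983],
       [ 0.        ,  0.        ,  0.        ,  1.        ]])}
top {'vertical_fov': 55.03775454092619, 'cx': 281.11255507608706, 'cy': 200.06476398224402, 'world_to_cam': array([[-0.01129389, -0.9995003 , -0.02952294, -0.06323317],
       [ 0.99726505, -0.01341544,  0.07268043, -0.56922562],
       [-0.07304018, -0.02862135,  0.99691823, -1.41427337],
       [ 0.        ,  0.        ,  0.        ,  1.        ]])}
{'vertical_fov': 65.70646984690485, 'cx': 280.3315374819758, 'cy': 212.0779725167107, 'mount': array([[ 1.95660897e-04,  2.46728395e-01, -9.69084651e-01,
        -1.69847981e-01],
       [ 9.99999910e-01,  3.17642582e-04,  2.82774393e-04,
         7.85820906e-04],
       [ 3.77591023e-04, -9.69084619e-01, -2.46728311e-01,
        -6.83006096e-02],
       [ 0.00000000e+00,  0.00000000e+00,  0.00000000e+00,
         1.00000000e+00]])}
```

View pics/side0.png

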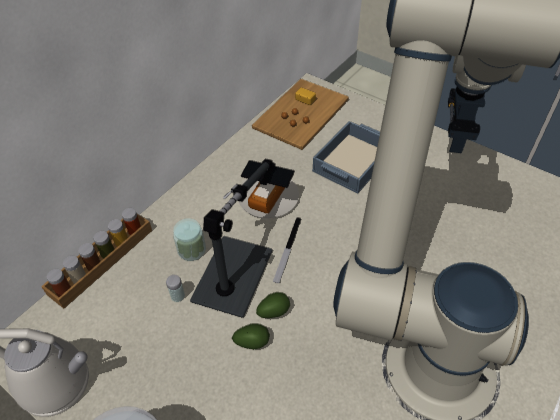

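View pics/top0.png

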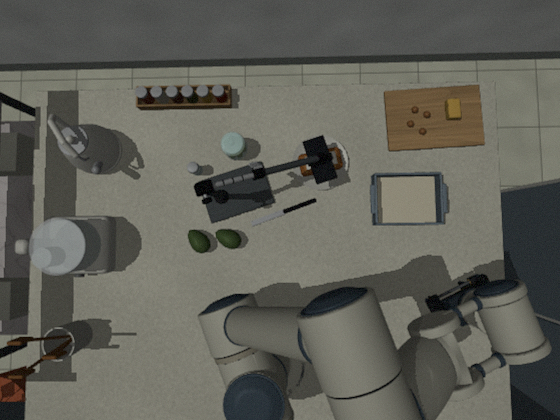

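```bash
python3 - <<'E'
import cv2,numpy as np
p=cv2.imread("pics/side0.png"); cv2.imwrite("pics/side0z.png",cv2.resize(p[145:245,185:305],None,fx=6,fy=6,interpolation=cv2.INTER_CUBIC))
p=cv2.imread("pics/top0.png"); cv2.imwrite("pics/top0z.png",cv2.convertScaleAbs(cv2.resize(p[130:225,190:355],None,fx=4.8,fy=4.8,interpolation=cv2.INTER_CUBIC),alpha=1.7))
E
```

```text
(no output)
```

View pics/side0z.png

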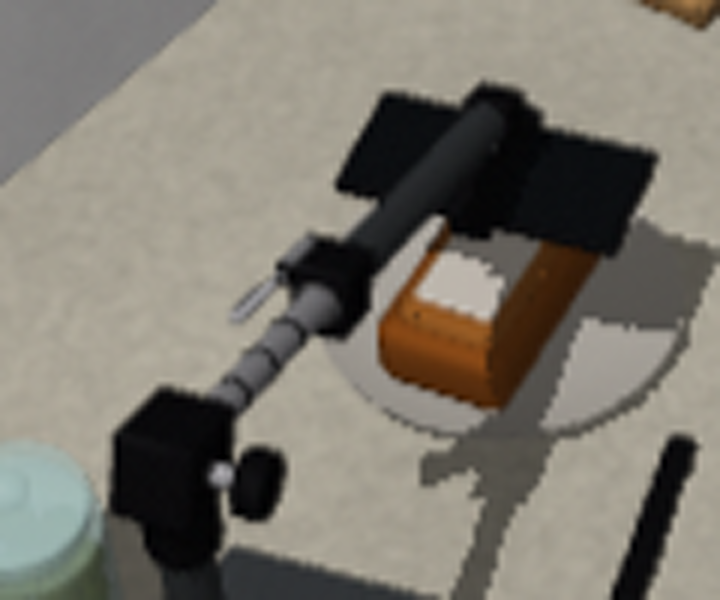

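View pics/top0z.png

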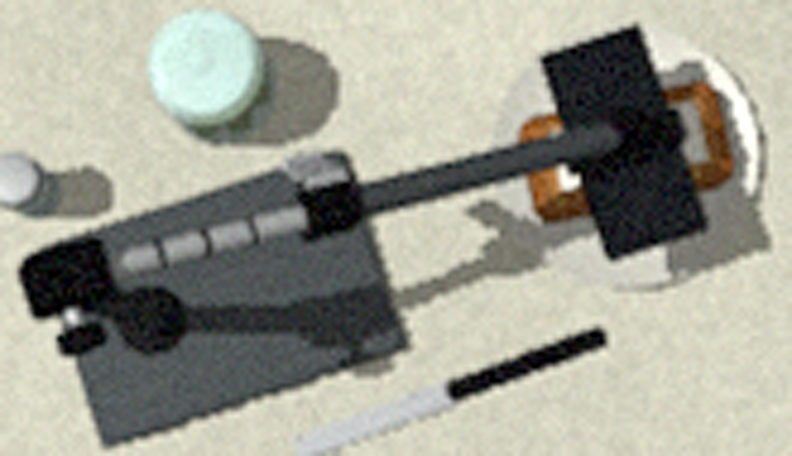

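```bash
cat > h.py <<'E'
import numpy as np,cv2
from scipy.spatial.transform import Rotation as R
from scipy.optimize import least_squares
from plant import env
def proj(n,P,info=None):
    i=info or env.camera_info(n); f=210/np.tan(np.radians(i["vertical_fov"])/2)
    P=np.atleast_2d(P); c=P@i["world_to_cam"][:3,:3].T+i["world_to_cam"][:3,3]
    x,y,z=c[:,0],-c[:,1],-c[:,2]
    return np.c_[i["cx"]+f*x/z,i["cy"]+f*y/z]
def back(n,d):
    i=env.camera_info(n); f=210/np.tan(np.radians(i["vertical_fov"])/2)
    v,u=np.mgrid[:420,:560]; c=np.stack([(u-i["cx"])*d/f,-(v-i["cy"])*d/f,-d],-1)
    W=i["world_to_cam"]; return (c-W[:3,3])@W[:3,:3]
sl=np.radians(22)
def frame(yaw):  # collar axes columns x,y,z ; stand yaw: stand -y is rod horiz, +x lever side
    sx=np.array([np.cos(yaw),np.sin(yaw),0]); sy=np.array([-np.sin(yaw),np.cos(yaw),0])
    x=-sy*np.cos(sl)-np.array([0,0,np.sin(sl)]); y=sx; return np.c_[x,y,np.cross(x,y)]
def rodpt(p,s,off=(0,0,0)): # p=[X,Y,yaw]; s m along the rod from post axis
    F=frame(p[2]); return np.array([p[0],p[1],.31])+F@(np.array([s,0,0])+np.array(off))
E
python3 - <<'E'
from h import *
top=np.array([[163,257],[207,242],[252,230]])/4.8+[190,130]
side=np.array([[238,392],[264,358],[292,328]])/6+[185,145]
s=[.06,.09,.12]
def vis(n,p,s):
    # visible ring centre: point on surface toward camera
    i=env.camera_info(n); C=-i["world_to_cam"][:3,:3].T@i["world_to_cam"][:3,3]
    a=rodpt(p,s); F=frame(p[2]); v=C-a; v-=F[:,0]*(v@F[:,0]); return a+.008*v/np.linalg.norm(v)
def res(q,ns=("top","side")):
    r=[]
    for n,o in (("top",top),("side",side)):
        if n in ns:
            for k in range(3): r+=list(proj(n,vis(n,q,s[k]))[0]-o[k])
    return np.array(r)
for ns in (("top","side"),("top",),("side",)):
    f=least_squares(lambda q:res(q,ns),[.53,.15,.1]); print(ns,f.x,np.round(f.fun,1))
for n in ("top","side"):
    P=back(n,np.load(f"pics/{n}0.npz")["d"])
    o=top if n=="top" else side
    for k in o: u,v=np.round(k).astype(int); print(n,np.round(P[v,u],4))
E
```

```text
('top', 'side') [0.58147882 0.1461197  0.32468662] [-1.2 -0.1 -0.7  0.3 -0.6  0.1  0.3 -1.2  0.5 -0.6  0.2 -0.5]
('top',) [0.57981661 0.14308728 0.34747013] [-0.3 -0.   0.1  0.2  0.1 -0.2]
('side',) [0.58038883 0.14860978 0.3262935 ] [-0.  -0.4  0.2  0.2 -0.2  0.2]
top [0.597  0.0866 0.2953]
top [0.6094 0.0617 0.2865]
top [0.6162 0.0366 0.2764]
side [0.5927 0.0931 0.296 ]
side [0.6024 0.0679 0.2848]
side [0.611  0.0395 0.2721]
```

```bash
python3 - <<'E'
from h import *
D={n:np.load(f"pics/{n}0.npz") for n in("top","side")}
# point cloud near the rod; fit tube radius 11 for s in .2..33 and rod r=8 for .05...12, all radius residual + rings
p0=[.5805,.146,.335]
pts=[]
for n in D:
    P=back(n,D[n]["d"]).reshape(-1,3); F=frame(p0[2]); L=(P-[p0[0],p0[1],.31])@F
    print(n)
    for a,b,r in((.04,.125,8),(.19,.33,11)):
        m=(L[:,0]>a)&(L[:,0]<b)&(np.hypot(L[:,1],L[:,2])<.02)
        q=L[m]; print(a,m.sum(),np.round(np.percentile(np.hypot(q[:,1],q[:,2]),[10,50,90]),4), np.round(np.polyfit(q[:,0],q[:,1],1),3),np.round(q[:,1].mean(),4))
        pts.append((n,P[m],r/1000))
top=(np.array([[163,257],[207,242],[252,230]])+.5)/4.8-.5+[190,130]
side=(np.array([[238,392],[264,358],[292,328]])+.5)/6-.5+[185,145]
s=[.06,.09,.12]
def vis(n,p,s):
    i=env.camera_info(n); C=-i["world_to_cam"][:3,:3].T@i["world_to_cam"][:3,3]
    a=rodpt(p,s); F=frame(p[2]); v=C-a; v-=F[:,0]*(v@F[:,0]); return a+.008*v/np.linalg.norm(v)
def res(q,ns):
    r=[]
    for n,o in (("top",top),("side",side)):
        if n in ns:
            for k in range(3): r+=list(2*(proj(n,vis(n,q,s[k]))[0]-o[k]))
    F=frame(q[2])
    for n,P,rad in pts:
        if n in ns:
            L=(P-[q[0],q[1],.31])@F; r+=list((np.hypot(L[:,1],L[:,2])-rad)/.003*4/np.sqrt(len(P)))
    return np.array(r)
for ns in (("top","side"),("top",),("side",)):
    f=least_squares(lambda q:res(q,ns),p0,loss='soft_l1'); print(ns,f.x,np.round(f.fun[:12]/2,1),f.cost)
    p=f.x
    print(" mark",rodpt(p,.09))
E
```

```text
top
0.04 154 [0.0059 0.0083 0.0105] [-0.032  0.002] -0.0005
0.19 293 [0.008  0.0128 0.016 ] [-0.028  0.002] -0.0055
side
0.04 116 [0.0065 0.0085 0.0102] [-0.027 -0.   ] -0.0024
0.19 184 [0.0102 0.0136 0.0159] [-0.018 -0.003] -0.0082
('top', 'side') [0.58417915 0.14635672 0.3053694 ] [-0.7 -0.3 -0.2  0.3 -0.1  0.3  0.3 -1.   0.7 -0.4  0.6 -0.3] 15.395110318515489
 mark [0.60926698 0.06677074 0.27628541]
('top',) [0.58415981 0.14536445 0.30564776] [-0.4 -0.3  0.1  0.3  0.3  0.3 -0.   0.   0.1 -0.   0.1  0. ] 7.286439046473447
 mark [0.60926979 0.06578547 0.27628541]
('side',) [0.58384411 0.1475298  0.30594089] [ 0.1 -0.7  0.5 -0.1  0.4  0.1  0.2  0.   0.   0.   0.   0.1] 6.598313583723467
 mark [0.60897742 0.06795818 0.27628541]
```

```bash
cat >> h.py <<'E'
P0=np.array([.5842,.1464,.3055])
def target(p,s,off):  # tool pose with TCP at collar-frame offset off(m), collar centre at s
    F=frame(p[2]); Rt=np.c_[-F[:,2],F[:,1],F[:,0]]; return rodpt(p,s,off),Rt
def cur(): 
    s=env.state(); return s["eef_pos"],R.from_rotvec(s["orientation"]).as_matrix(),s
def plan(tp,tR,n,p=None,M=None):
    if p is None: p,M,_=cur()
    rv=R.from_matrix(M.T@tR).as_rotvec(); out=[]
    for k in range(n):
        Mk=M@R.from_rotvec(rv*k/n).as_matrix()
        out.append(np.r_[rv/n,1000*Mk.T@(tp-p)/n])
    return np.array(out)
def tovec(tp,tR):
    p,M,_=cur(); return R.from_matrix(M.T@tR).as_rotvec(),1000*M.T@(tp-p)
E
python3 - <<'E'
from h import *
np.set_printoptions(suppress=True,precision=3)
p,M,s=cur(); print(M)
tp,tR=target(P0,.173,(0,.0155,.09)); print(tp,tR)
print(tovec(tp,tR)); print("collar",rodpt(P0,.173))
tR2=np.c_[tR[:,0],-tR[:,1],-tR[:,2]]; print("alt",tovec(tp,tR2)[0])
E
```

```text
[[-0.     0.428 -0.904]
 [ 0.001 -0.904 -0.428]
 [-1.    -0.001 -0.   ]]
[ 0.657 -0.034  0.329] [[-0.113  0.954  0.279]
 [ 0.357  0.301 -0.884]
 [-0.927  0.    -0.375]]
(array([-1.415,  0.315, -0.274]), array([-114.811, -312.31 , -579.356]))
collar [ 0.632 -0.007  0.245]
alt [ 1.685 -0.284 -0.327]
```

Emit:
drive_tool(rows=[[0, 0, 0, -40, 0, 0, 1], [0, 0, 0, -40, 0, 0, 1], [0, 0, 0, -40, 0, 0, 1]])

```text
t: 0.35
eef_pos: [0.2675, -0.5641, 0.3348]
orientation: [1.977, 0.447, -1.977]
force: [0.2, -1.9, -0.4]
width: 0.999
```

```bash
python3 - <<'E'
from h import *
np.set_printoptions(suppress=True,precision=3)
p,M,s=cur(); print(p,s["t"],s["width"])
tp,tR=target(P0,.173,(0,.0155,.1))
print(tovec(tp,tR)); print(plan(tp,tR,18))
E
```

```text
[ 0.268 -0.564  0.335] 0.35 0.9987766369612016
(array([-1.415,  0.314, -0.273]), array([  -2.304, -308.181, -578.781]))
[[ -0.079   0.017  -0.015  -0.128 -17.121 -32.154]
 [ -0.079   0.017  -0.015   0.684 -14.539 -33.395]
 [ -0.079   0.017  -0.015   1.477 -11.857 -34.414]
 [ -0.079   0.017  -0.015   2.243  -9.091 -35.205]
 [ -0.079   0.017  -0.015   2.979  -6.26  -35.763]
 [ -0.079   0.017  -0.015   3.679  -3.385 -36.084]
 [ -0.079   0.017  -0.015   4.339  -0.482 -36.166]
 [ -0.079   0.017  -0.015   4.954   2.426 -36.009]
 [ -0.079   0.017  -0.015   5.52    5.322 -35.613]
 [ -0.079   0.017  -0.015   6.033   8.186 -34.981]
 [ -0.079   0.017  -0.015   6.49   10.998 -34.117]
 [ -0.079   0.017  -0.015   6.888  13.74  -33.028]
 [ -0.079   0.017  -0.015   7.224  16.394 -31.72 ]
 [ -0.079   0.017  -0.015   7.495  18.94  -30.202]
 [ -0.079   0.017  -0.015   7.701  21.363 -28.484]
 [ -0.079   0.017  -0.015   7.839  23.647 -26.579]
 [ -0.079   0.017  -0.015   7.909  25.775 -24.498]
 [ -0.079   0.017  -0.015   7.911  27.734 -22.256]]
```

Emit:
drive_tool(rows=[[-0.079, 0.017, -0.015, 0, -17, -32, 1], [-0.079, 0.017, -0.015, 0.7, -14.5, -33.4, 1], [-0.079, 0.017, -0.015, 1.5, -11.9, -34.4, 1], [-0.079, 0.017, -0.015, 2.2, -9.1, -35.2, 1], [-0.079, 0.017, -0.015, 3, -6.3, -35.8, 1], [-0.079, 0.017, -0.015, 3.7, -3.4, -36, 1], [-0.079, 0.017, -0.015, 4.3, -0.5, -36, 1], [-0.079, 0.017, -0.015, 5, 2.4, -36, 1], [-0.079, 0.017, -0.015, 5.5, 5.3, -35.6, 1]])

```text
t: 1.1
eef_pos: [0.4631, -0.2998, 0.3341]
orientation: [1.649, 1.16, -1.432]
force: [0.1, -0.5, 0.3]
width: 1.003
```

Emit:
drive_tool(rows=[[-0.079, 0.017, -0.015, 6, 8.2, -35, 1], [-0.079, 0.017, -0.015, 6.5, 11, -34, 1], [-0.079, 0.017, -0.015, 6.9, 13.7, -33, 1], [-0.079, 0.017, -0.015, 7.2, 16.4, -31.7, 1], [-0.079, 0.017, -0.015, 7.5, 19, -30, 1], [-0.079, 0.017, -0.015, 7.7, 21.4, -28.5, 1], [-0.079, 0.017, -0.015, 7.8, 23.6, -26.6, 1], [-0.079, 0.017, -0.015, 7.9, 25.8, -24.5, 1], [-0.079, 0.017, -0.015, 7.9, 27.7, -22, 1], [0, 0, 0, 0, 0, 0, 1]])

```text
t: 1.93
eef_pos: [0.6589, -0.0327, 0.3323]
orientation: [1.193, 1.655, -0.811]
force: [0.8, 0.1, 0.0]
width: 1.001
```

```bash
python3 - <<'E'
from h import *
np.set_printoptions(suppress=True,precision=3)
p,M,s=cur(); print(p,s["t"],s["joints"],s["force"])
tp,tR=target(P0,.173,(0,.0155,.1))
print(tovec(tp,tR))
q,d=env.snapshot("wrist"); cv2.imwrite("pics/w1.png",q); np.savez("pics/w1.npz",p=q,d=d,pos=p,M=M)
E
```

```text
[ 0.659 -0.033  0.332] 1.9333 [-0.302  0.575  0.942  0.315  1.839 -0.573] [0.814 0.069 0.043]
(array([0.015, 0.007, 0.006]), array([-6.915, -1.985,  2.129]))
```

View pics/w1.png

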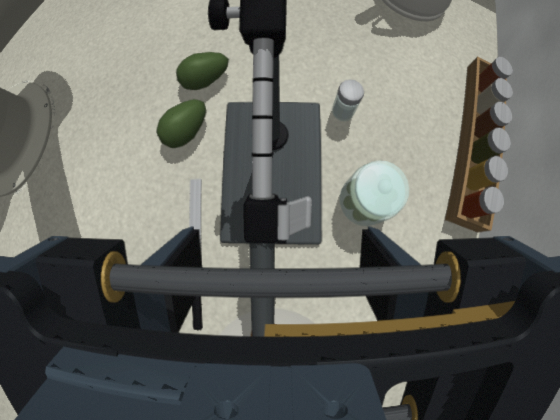

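```bash
cat >> h.py <<'E'
def projw(P,pos,M):
    i=env.camera_info("wrist"); f=210/np.tan(np.radians(i["vertical_fov"])/2); m=i["mount"]
    T=(np.atleast_2d(P)-pos)@M; c=(T-m[:3,3])@m[:3,:3]
    x,y,z=c[:,0],-c[:,1],-c[:,2]; r=np.hypot(x,y); th=np.arctan2(r,z); k=np.where(r>1e-9,f*th/np.maximum(r,1e-9),0)
    return np.c_[i["cx"]+k*x,i["cy"]+k*y]
E
python3 - <<'E'
from h import *
np.set_printoptions(suppress=True,precision=1)
z=np.load("pics/w1.npz"); q=z["p"]; g=q.mean(2)
print("rod col profile rows 62-200, cols 256-268 mean"); pr=g[60:205,258:267].mean(1)
print({60+k:int(v) for k,v in enumerate(pr)})
for r in (65,100,135,175,185): print(r,g[r,246:282].astype(int))
for r in (252,258): print(r,g[r,242:284].astype(int))
print("lever",g[215,240:320].astype(int))
for s in (.06,.09,.12): print(projw(rodpt(P0,s,(0,0,.008)),z["pos"],z["M"]))
print(projw(rodpt(P0,.155,(0,0,.017)),z["pos"],z["M"]),projw(rodpt(P0,.215,(0,0,.011)),z["pos"],z["M"]))
E
```

```text
rod col profile rows 62-200, cols 256-268 mean
{60: 145, 61: 145, 62: 145, 63: 145, 64: 145, 65: 146, 66: 146, 67: 146, 68: 145, 69: 145, 70: 146, 71: 146, 72: 145, 73: 145, 74: 145, 75: 146, 76: 140, 77: 78, 78: 25, 79: 14, 80: 49, 81: 120, 82: 143, 83: 146, 84: 146, 85: 146, 86: 146, 87: 146, 88: 146, 89: 146, 90: 146, 91: 146, 92: 146, 93: 146, 94: 146, 95: 146, 96: 146, 97: 146, 98: 146, 99: 146, 100: 146, 101: 146, 102: 146, 103: 146, 104: 146, 105: 146, 106: 146, 107: 146, 108: 147, 109: 146, 110: 146, 111: 146, 112: 146, 113: 144, 114: 131, 115: 74, 116: 24, 117: 16, 118: 53, 119: 122, 120: 144, 121: 146, 122: 146, 123: 146, 124: 145, 125: 146, 126: 146, 127: 146, 128: 146, 129: 146, 130: 146, 131: 146, 132: 146, 133: 146, 134: 146, 135: 146, 136: 145, 137: 146, 138: 145, 139: 146, 140: 146, 141: 145, 142: 145, 143: 145, 144: 146, 145: 146, 146: 145, 147: 146, 148: 145, 149: 145, 150: 146, 151: 146, 152: 140, 153: 89, 154: 29, 155: 10, 156: 47, 157: 128, 158: 143, 159: 145, 160: 145, 161: 145, 162: 145, 163: 145, 164: 145, 165: 145, 166: 145, 167: 145, 168: 145, 169: 145, 170:
[... 1156 characters left out ...]
9  60  61  65
  64  68  66  66  65  64  63  59  61  60  56  53  50  42  93 174 179 180
 181 180 180 182 185 186]
258 [109 109 107 106 106 106 105 102  61  46  53  52  54  58  60  61  63  65
  64  65  65  67  66  65  63  62  61  60  55  54  49  54  91 171 180 180
 177 175 176 177 178 179]
lever [ 45  46  43  28  17  15  16  15  18  20  22  18  21  19  21  19  21  16
  20  18  21  22  18  21  19  14  19  19  22  19  20  19  22  17  18  18
  22  50  98 128 136 140 142 144 144 141 136 130 122 115 123 122 123 123
 123 122 123 121 122 123 121 120 122 122 122 127 138 145 141 135 117  88
  80  79  81  81  81  80  81  76]
[[261.6  76. ]]
[[261.1 113.8]]
[[260.7 152. ]]
[[259.8 198. ]] [[260.6 266. ]]
```

```bash
python3 - <<'E'
from h import *
np.set_printoptions(suppress=True,precision=4)
z=np.load("pics/w1.npz")
obs=[(.06,.008,262.3,78.6),(.09,.008,262,116.6),(.12,.008,261.8,154.6)]
def res(x,full=False):
    p=x[:3]; r=[]
    for s,h,u,v in obs: r+=list(projw(rodpt(p,s,(0,0,h)),z["pos"],z["M"])[0]-[u,v])
    r.append(projw(rodpt(p,.215,(0,0,.011)),z["pos"],z["M"])[0][0]-261.7)
    r.append(projw(rodpt(p,.155,(0,0,.008)),z["pos"],z["M"])[0][1]-198)
    return np.array(r)
print(res(P0))
f=least_squares(res,P0); print(f.x,f.fun); 
print(rodpt(f.x,.09),rodpt(P0,.09))
# lever geometry projected: tip at angle a
for a in (.6,.7,.75):
    off=np.array([0,.0175,.010]); 
    rot=lambda y,zz:(0,.0175+y*np.cos(a)-zz*np.sin(a),.01+y*np.sin(a)+zz*np.cos(a))
    for p in(P0,f.x): print(a,projw(np.array([rodpt(p,.173,rot(.001+.004,-.036)),rodpt(p,.173,rot(.0025,0)),rodpt(p,.173,(0,-.014,.017)),rodpt(p,.173,(0,.014,.017))]),z["pos"],z["M"]).round(1).tolist())
E
```

```text
[-0.7333 -2.5749 -0.9479 -2.816  -1.0807 -2.6435 -1.1197 -2.3603]
[0.5854 0.1445 0.3076] [ 0.0899 -0.1955 -0.0409 -0.2511 -0.0977  0.041   0.0464  0.369 ]
[0.6107 0.0649 0.2763] [0.6093 0.0668 0.2763]
0.6 [[309.6, 210.5], [284.6, 218.8], [242.2, 220.0], [277.6, 220.6]]
0.6 [[310.6, 212.9], [285.8, 221.5], [243.3, 222.9], [278.7, 223.4]]
0.7 [[312.7, 211.3], [284.4, 218.9], [242.2, 220.0], [277.6, 220.6]]
0.7 [[313.7, 213.7], [285.6, 221.6], [243.3, 222.9], [278.7, 223.4]]
0.75 [[314.2, 211.7], [284.3, 218.9], [242.2, 220.0], [277.6, 220.6]]
0.75 [[315.2, 214.1], [285.5, 221.6], [243.3, 222.9], [278.7, 223.4]]
```

```bash
cat >> h.py <<'E'
P1=np.array([.5854,.1445,.3076])
def local(p=P1,s=.173): # TCP in collar frame mm at s, + angle err
    pos,M,st=cur(); F=frame(p[2]); tR=np.c_[-F[:,2],F[:,1],F[:,0]]
    return 1000*(F.T@(pos-rodpt(p,s))),R.from_matrix(M.T@tR).as_rotvec(),F.T@st["force"],st["width"],st["t"]
E
python3 - <<'E'
from h import *
np.set_printoptions(suppress=True,precision=4)
print(local())
tp,tR=target(P1,.173,(0,.015,-.034)); print(tovec(tp,tR)); print(plan(tp,tR,5)[:, :])
E
```

```text
(array([-2.3958, 14.5321, 93.0509]), array([0.008 , 0.0083, 0.0053]), array([ 1.5364, -0.2248,  0.6999]), 1.002319298183509, 1.9833)
(array([0.008 , 0.0083, 0.0053]), array([127.0622,   1.1296,   1.3416]))
[[ 0.0016  0.0017  0.0011 25.4124  0.2259  0.2683]
 [ 0.0016  0.0017  0.0011 25.4122  0.1993  0.3104]
 [ 0.0016  0.0017  0.0011 25.4118  0.1728  0.3525]
 [ 0.0016  0.0017  0.0011 25.4114  0.1463  0.3947]
 [ 0.0016  0.0017  0.0011 25.4108  0.1199  0.4369]]
```

Emit:
drive_tool(rows=[[0.0016, 0.0017, 0.001, 25.4, 0.2, 0.3, 1], [0.0016, 0.0017, 0.001, 25.4, 0.2, 0.3, 1], [0.0016, 0.0017, 0.001, 25.4, 0.2, 0.4, 1], [0.0016, 0.0017, 0.001, 25.4, 0.2, 0.4, 1], [0.0016, 0.0017, 0.001, 25.4, 0.1, 0.4, 1], [0, 0, 0, 0, 0, 0, 1], [0, 0, 0, 0, 0, 0, 1]])

```text
t: 2.57
eef_pos: [0.643, 0.0051, 0.2148]
orientation: [1.213, 1.651, -0.821]
force: [0.2, 0.2, 0.5]
width: 1.002
```

```bash
python3 - <<'E'
from h import *
np.set_printoptions(suppress=True,precision=4)
print(local())
p,M,s=cur()
q,d=env.snapshot("wrist"); cv2.imwrite("pics/w2.png",q); np.savez("pics/w2.npz",p=q,d=d,pos=p,M=M)
E
```

```text
(array([  2.0075,  12.6546, -31.9563]), array([-0.0052,  0.0005, -0.0005]), array([-0.2751,  0.2391,  0.4211]), 1.001511166383362, 2.5667)
```

View pics/w2.png

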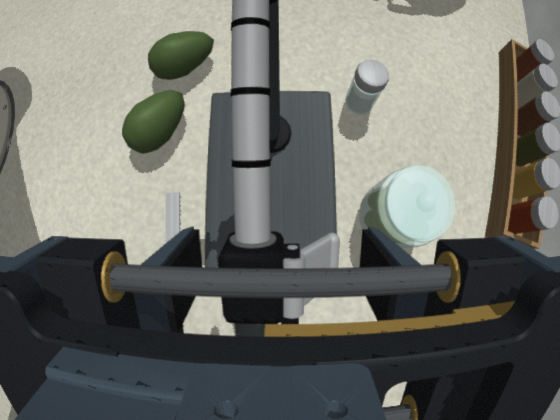

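Emit:
drive_tool(rows=[[-0.003, 0, 0, 1, 1.3, -1, 0.8], [-0.002, 0, 0, 1, 1.2, -1, 0.66], [0, 0, 0, 0, 0, 0, 0.66], [0, 0, 0, 0, 0, 0, 0.66], [0, 0, 0, 0, 0, 0, 0.66], [0, 0, 0, 0, 0, 0, 0.66]])

```text
t: 3.12
eef_pos: [0.6454, 0.0086, 0.2142]
orientation: [1.21, 1.65, -0.814]
force: [0.3, 0.4, 0.2]
width: 0.661
```

```bash
python3 - <<'E'
from h import *
np.set_printoptions(suppress=True,precision=4)
print(local())
p,M,s=cur()
q,d=env.snapshot("wrist"); cv2.imwrite("pics/w3.png",q); np.savez("pics/w3.npz",p=q,d=d,pos=p,M=M)
E
```

```text
(array([ -0.1354,  16.0593, -33.5217]), array([ 0.001 ,  0.0016, -0.0026]), array([-0.3075,  0.4036,  0.0834]), 0.6612329347571853, 3.1167)
```

View pics/w3.png

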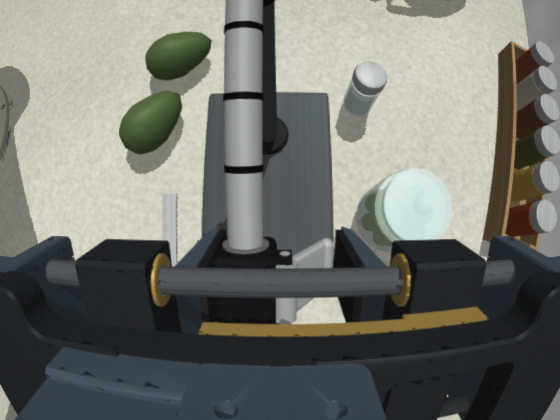

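```bash
python3 - <<'E'
import cv2
p=cv2.imread("pics/w3.png"); cv2.imwrite("pics/w3z.png",cv2.convertScaleAbs(cv2.resize(p[215:330,160:385],None,fx=3.5,fy=3.5,interpolation=cv2.INTER_CUBIC),alpha=2.2))
E
```

```text
(no output)
```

View pics/w3z.png

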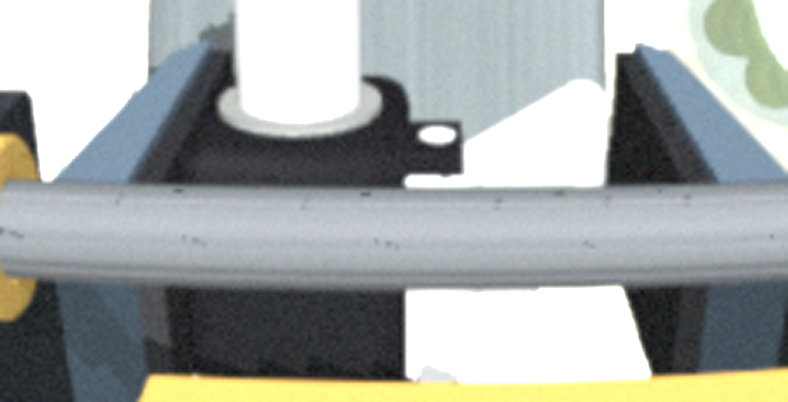

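Emit:
drive_tool(rows=[[0, 0, 0, 0, 0, 0, 0.64], [0, 0, 0, 0, 0, 0, 0.64], [0, 0, 0, 0, 0, 0, 0.63], [0, 0, 0, 0, 0, 0, 0.63]])

```text
t: 3.5
eef_pos: [0.6444, 0.0083, 0.2139]
orientation: [1.209, 1.652, -0.816]
force: [-7.3, -4.0, 4.8]
width: 0.63
```

Emit:
drive_tool(rows=[[0, 0, 0, 0, 0, 0, 0.62], [0, 0, 0, 0, 0, 0, 0.61], [0, 0, 0, 0, 0, 0, 0.61], [0, 0, 0, 0, 0, 0, 0.61]])

```text
t: 3.83
eef_pos: [0.6435, 0.0081, 0.2139]
orientation: [1.208, 1.654, -0.817]
force: [-14.1, -7.3, 6.4]
width: 0.61
```

```bash
python3 - <<'E'
from h import *
np.set_printoptions(suppress=True,precision=4)
print(local())
E
```

```text
(array([ -0.1127,  14.1009, -33.847 ]), array([0.    , 0.0009, 0.0013]), array([  0.074 , -15.6052,   6.9297]), 0.6104978226165104, 3.8333)
```

```bash
cat >> h.py <<'E'
def look(name,box=(215,330,160,385),fx=3.5,al=2.2):
    p,M,s=cur(); q,d=env.snapshot("wrist"); cv2.imwrite(f"pics/{name}.png",q); np.savez(f"pics/{name}.npz",p=q,d=d,pos=p,M=M)
    a,b,c,e=box; cv2.imwrite(f"pics/{name}z.png",cv2.convertScaleAbs(cv2.resize(q[a:b,c:e],None,fx=fx,fy=fx,interpolation=cv2.INTER_CUBIC),alpha=al))
E
python3 -c "
from h import *
look('w4')"
```

```text
(no output)
```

View pics/w4z.png

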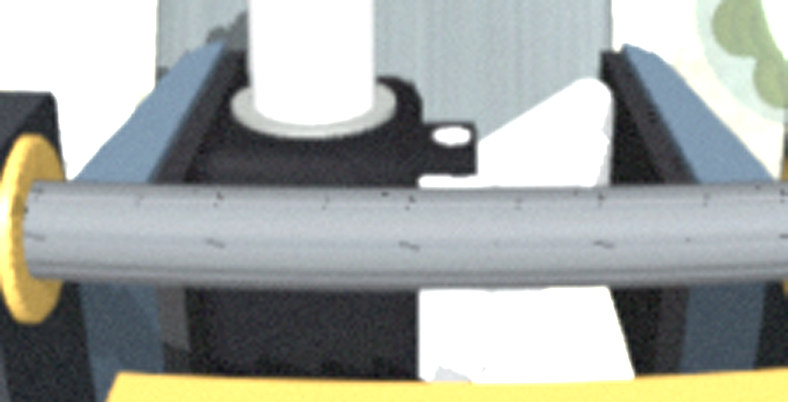

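Emit:
drive_tool(rows=[[0, 0, 0, 0, 0, -1, 0.605], [0, 0, 0, 0, 0, -3, 0.605], [0, 0, 0, 0, 0, -4, 0.605], [0, 0, 0, 0, 0, -4, 0.605], [0, 0, 0, 0, 0, -4, 0.605], [0, 0, 0, 0, 0, -3, 0.605], [0, 0, 0, 0, 0, -1, 0.605], [0, 0, 0, 0, 0, 0, 0.605]])

```text
t: 4.55
eef_pos: [0.6377, 0.0258, 0.2214]
orientation: [1.208, 1.654, -0.817]
force: [-14.9, -9.6, 6.5]
width: 0.608
```

```bash
python3 -c "
from h import *
np.set_printoptions(suppress=True,precision=4)
print(local())
look('w5')"
```

```text
(array([-20.2528,  13.8923, -33.8599]), array([0.0001, 0.0011, 0.0017]), array([  1.8168, -17.1419,   7.7729]), 0.607611616460519, 4.55)
```

View pics/w5.png

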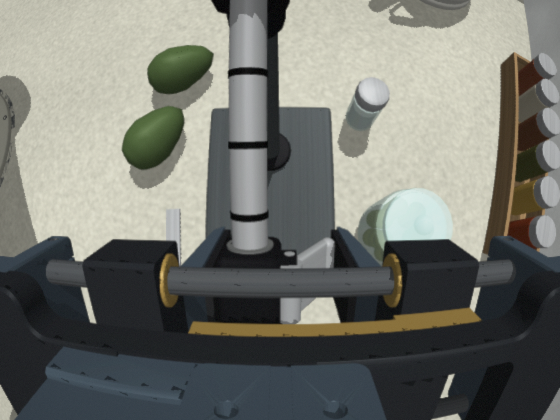

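View pics/w5z.png

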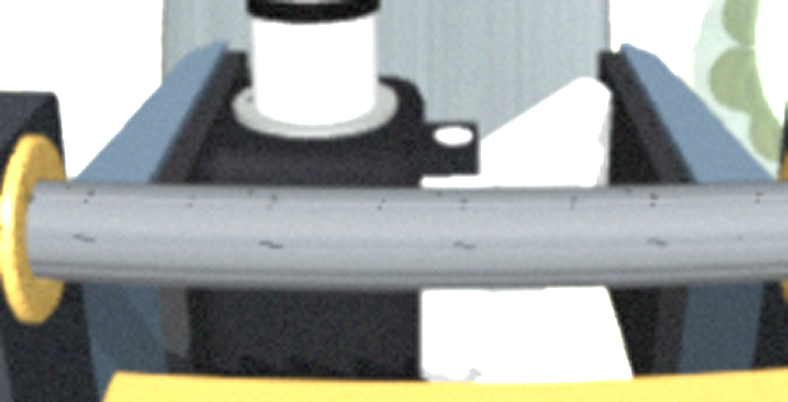

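Emit:
drive_tool(rows=[[0, 0, 0, 0, 0, -2, 0.605], [0, 0, 0, 0, 0, -4, 0.605], [0, 0, 0, 0, 0, -6, 0.605], [0, 0, 0, 0, 0, -7, 0.605], [0, 0, 0, 0, 0, -7, 0.605], [0, 0, 0, 0, 0, -7, 0.605], [0, 0, 0, 0, 0, -6, 0.605], [0, 0, 0, 0, 0, -4, 0.605], [0, 0, 0, 0, 0, -1.8, 0.605], [0, 0, 0, 0, 0, 0, 0.605]])

```text
t: 5.43
eef_pos: [0.6251, 0.0656, 0.2382]
orientation: [1.207, 1.654, -0.817]
force: [-14.3, -8.2, 7.2]
width: 0.606
```

```bash
python3 -c "
from h import *
np.set_printoptions(suppress=True,precision=4)
print(local())
look('w6')"
```

```text
(array([-65.2542,  13.8989, -33.8634]), array([0.0004, 0.0013, 0.0016]), array([  0.5136, -16.0549,   7.9792]), 0.6060811629333416, 5.4333)
```

View pics/w6.png

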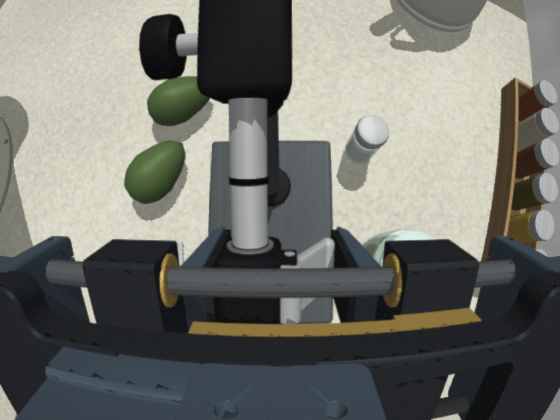

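View pics/w6z.png

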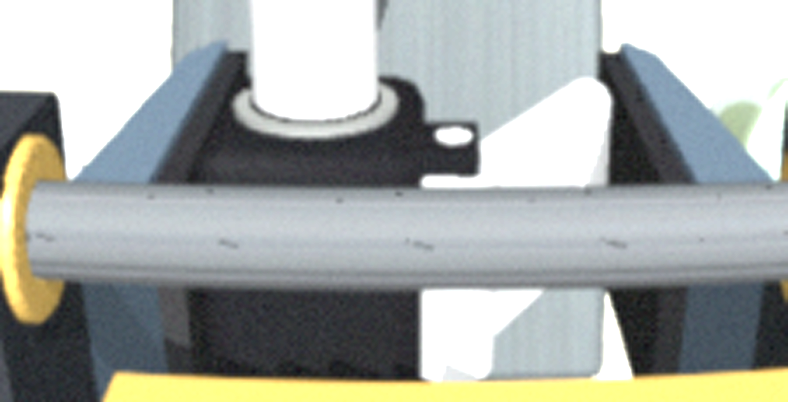

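```bash
cat > m.py <<'E'
from h import *
np.set_printoptions(suppress=True,precision=3)
def rings(name,cols=None):
    z=np.load(f"pics/{name}.npz"); g=z["p"].mean(2)
    c=projw(rodpt(P1,.09,(0,0,.008)),z["pos"],z["M"])[0][0]; c=int(round(c))
    if cols: c=cols
    pr=g[:245,c-4:c+5].mean(1)
    return z,pr
def slip(a,b):
    A=np.load(f"pics/{a}.npz")["p"];B=np.load(f"pics/{b}.npz")["p"]
    for bx in ((232,262,276,300),(244,266,208,232)):
        f=lambda I:I[bx[0]:bx[1],bx[2]:bx[3]].mean(2).astype(np.float32)
        x=B.mean(2).astype(np.float32); 
        r=cv2.matchTemplate(x[bx[0]-4:bx[1]+4,bx[2]-4:bx[3]+4],f(A),cv2.TM_CCOEFF_NORMED)
        _,mx,_,l=cv2.minMaxLoc(r)
        print(a,b,"peak",l[0]-4,l[1]-4,round(mx,3), "phase",cv2.phaseCorrelate(f(A),f(B)))
if __name__=="__main__":
    slip("w4","w5");slip("w4","w6")
    for n in("w4","w5","w6"):
        z,pr=rings(n,250 if n!="w4" else 248)
        lo=np.where(pr<90)[0]; print(n,lo)
        for s in(.06,.09,.12): print("  ",s,projw(rodpt(P1,s,(0,0,.008)),z["pos"],z["M"])[0])
        print("  edge",z["p"].mean(2)[228:250,246:254].mean(1).astype(int))
E
python3 m.py
```

```text
w4 w5 peak 1 0 0.984 phase ((0.522670037885943, -0.08539007878037097), 1.0300567520989312)
w4 w5 peak 0 0 0.979 phase ((0.5370414621377346, -0.04053029434943767), 0.9535680827167299)
w4 w6 peak 1 0 0.987 phase ((0.6698706612455236, 0.01254127119696058), 0.9743442207574844)
w4 w6 peak 0 0 0.976 phase ((0.46085877007866927, -0.1078590154356398), 1.0581234561072455)
w4 [ 21  22  23  24  25  26  92  93  94  95  96  97  98 166 167 168 169 170
 171 172 173]
   0.06 [246.129  22.251]
   0.09 [245.659  93.874]
   0.12 [246.382 169.252]
  edge [168 168 168 168 168 168 168 168 168 168 168 168 168 168 168 168 168 168
 168 167 166 147]
w5 [ 67  68  69  70  71  72  73  74 142 143 144 145 146 147 148 215 216 217
 218 219 220 221]
   0.06 [246.193  69.564]
   0.09 [246.507 144.552]
   0.12 [247.959 218.164]
  edge [167 167 167 167 167 167 167 167 167 168 167 167 167 167 167 167 167 167
 166 167 165 147]
w6 [  0   1   2   3   4   5   6   7   8   9  10  11  12  13  14  15  16  17
  18  19  20  21  22  23  24  25  26  27  28  29  30  31  32  33  34  35
  36  37  38  39  40  41  42  43  44  45  46  47  48  49  50  51  52  53
  54  55  56  57  58  59  60  61  62  63  64  65  66  67  68  69  70  71
  72  73  74  75  76  77  78  79  80  81  82  83  84  85  86  87  88  89
  90  91  92  93  94  95  96  97 179 180 181 182 183 184 185]
   0.06 [247.131 182.022]
   0.09 [249.012 252.262]
   0.12 [251.436 312.482]
  edge [172 172 173 172 173 172 172 172 172 172 172 172 172 172 172 172 172 172
 172 169 142  85]
```

Emit:
drive_tool(rows=[[0, 0, 0, 0, -0.9, 0, 0.585], [0, 0, 0, 0, -0.9, 0, 0.565], [0, 0, 0, 0, -0.9, 0, 0.545], [0, 0, 0, 0, -0.7, 0, 0.53], [0, 0, 0, 0, 0, 0, 0.53]])

```text
t: 5.9
eef_pos: [0.6219, 0.0641, 0.2381]
orientation: [1.208, 1.653, -0.817]
force: [-15.1, -9.1, 7.3]
width: 0.535
```

```bash
python3 -c "
from m import *
print(local())
look('w7'); slip('w6','w7')
z,pr=rings('w7',250); print(np.where(pr<90)[0][-8:],projw(rodpt(P1,.06,(0,0,.008)),z['pos'],z['M'])[0])"
```

```text
(array([-64.789,  10.492, -33.817]), array([0.   , 0.001, 0.001]), array([  1.048, -17.129,   8.331]), 0.5351138483999174, 5.9)
w6 w7 peak 4 0 0.627 phase ((-1.3097976250640464, -4.615926989896451), 0.21095716489685906)
w6 w7 peak 4 0 0.537 phase ((5.527411051916735, 3.0560233478807355), 0.3750307824876573)
[ 96 178 179 180 181 182 183 184] [255.577 180.821]
```

View pics/w7z.png

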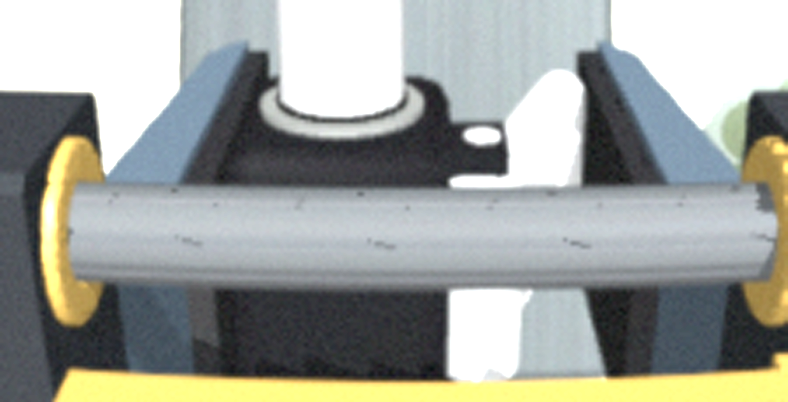

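Emit:
drive_tool(rows=[[0, 0, 0, 0, 0, -0.4, 0.53], [0, 0, 0, 0, 0, 0, 0.53], [0, 0, 0, 0, 0, 0, 0.53]])

```text
t: 6.2
eef_pos: [0.6218, 0.0644, 0.2382]
orientation: [1.208, 1.654, -0.818]
force: [-15.5, -9.8, 8.1]
width: 0.531
```

```bash
python3 -c "
from m import *
print(local())"
```

```text
(array([-65.153,  10.45 , -33.851]), array([-0.   ,  0.001,  0.002]), array([  1.297, -17.716,   9.244]), 0.5310664429845279, 6.2)
```

Emit:
drive_tool(rows=[[0, 0, 0, 0, -0.9, -0.1, 0.51], [0, 0, 0, 0, -0.9, -0.1, 0.49], [0, 0, 0, 0, -0.9, -0.1, 0.47], [0, 0, 0, 0, -0.7, 0, 0.455], [0, 0, 0, 0, 0, 0, 0.455]])

```text
t: 6.62
eef_pos: [0.6185, 0.0636, 0.2383]
orientation: [1.208, 1.653, -0.818]
force: [-14.7, -10.0, 6.8]
width: 0.459
```

```bash
python3 -c "
from m import *
print(local())"
```

```text
(array([-65.395,   7.041, -33.859]), array([-0.   ,  0.001,  0.001]), array([  2.154, -17.053,   8.196]), 0.4592186148995575, 6.6167)
```

Emit:
drive_tool(rows=[[0, 0, 0, 0, 0, 0.3, 0.455], [0, 0, 0, 0, -0.9, 0, 0.435], [0, 0, 0, 0, -0.9, 0, 0.415], [0, 0, 0, 0, -0.7, 0, 0.4], [0, 0, 0, 0, 0, 0, 0.38]])

```text
t: 7.03
eef_pos: [0.6157, 0.0625, 0.2382]
orientation: [1.207, 1.654, -0.818]
force: [-19.7, -10.8, 8.9]
width: 0.392
```

```bash
python3 -c "
from m import *
print(local())
look('w8')
z,pr=rings('w8',262); print(np.where(pr<90)[0][-8:],projw(rodpt(P1,.06,(0,0,.008)),z['pos'],z['M'])[0])"
```

```text
(array([-65.188,   4.036, -33.878]), array([-0.   ,  0.001,  0.002]), array([  0.664, -22.023,   9.895]), 0.39205034559619284, 7.0333)
[ 97 179 180 181 182 183 184 185] [271.575 181.76 ]
```

View pics/w8z.png

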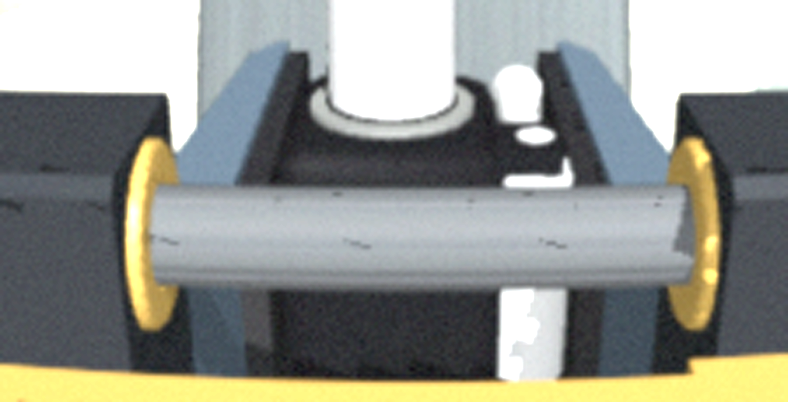

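Emit:
drive_tool(rows=[[0, 0, 0, 0, -0.5, 0, 0.36], [0, 0, 0, 0, -0.7, 0, 0.3], [0, 0, 0, 0, -0.8, 0, 0.2], [0, 0, 0, 0, -0.5, 0, 0.1], [0, 0, 0, 0, 0, 0, 0], [0, 0, 0, 0, 0, 0, 0], [0, 0, 0, 0, 0, 0, 0]])

```text
t: 7.67
eef_pos: [0.6156, 0.0625, 0.2383]
orientation: [1.209, 1.651, -0.815]
force: [-3.2, -4.5, 4.0]
width: 0.387
```

```bash
python3 -c "
from m import *
print(local())
look('w9')
z,pr=rings('w9',262); print(np.where(pr<90)[0][-8:],projw(rodpt(P1,.06,(0,0,.008)),z['pos'],z['M'])[0])
q,d=env.snapshot('side');cv2.imwrite('pics/side9z.png',cv2.resize(q[145:245,185:305],None,fx=6,fy=6,interpolation=cv2.INTER_CUBIC))"
```

```text
(array([-65.175,   3.946, -33.763]), array([ 0.001,  0.002, -0.002]), array([ 1.615, -4.412,  4.959]), 0.3871467402257647, 7.6667)
[ 97 179 180 181 182 183 184 185] [272.397 181.749]
```

View pics/w9z.png

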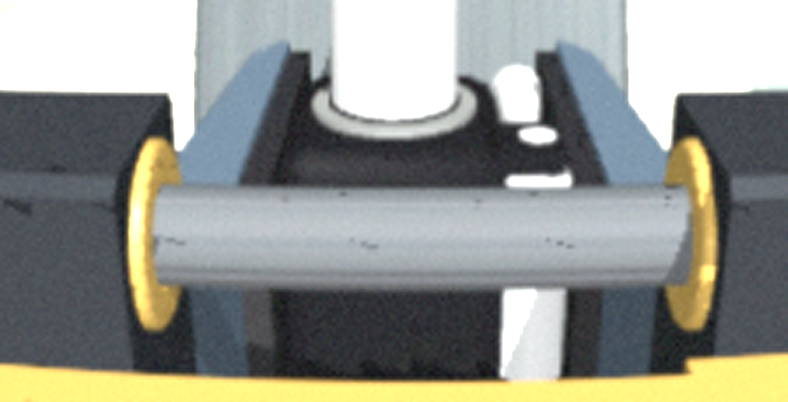

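View pics/side9z.png

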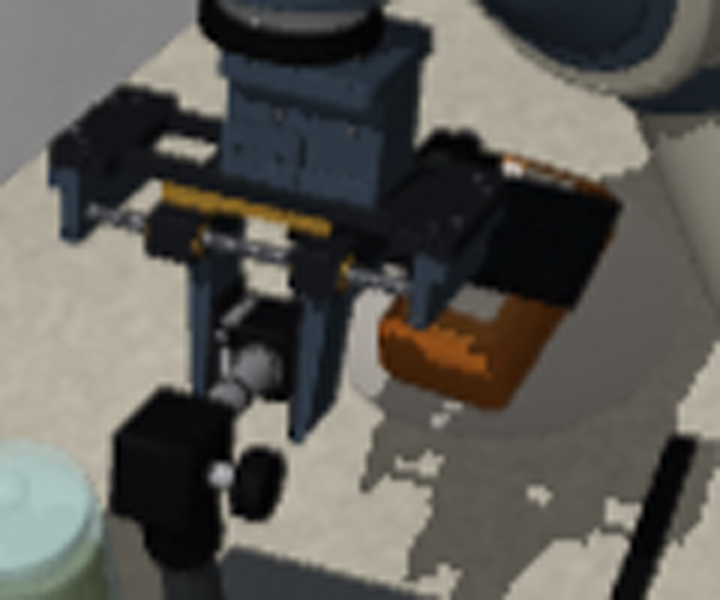

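View pics/w9.png

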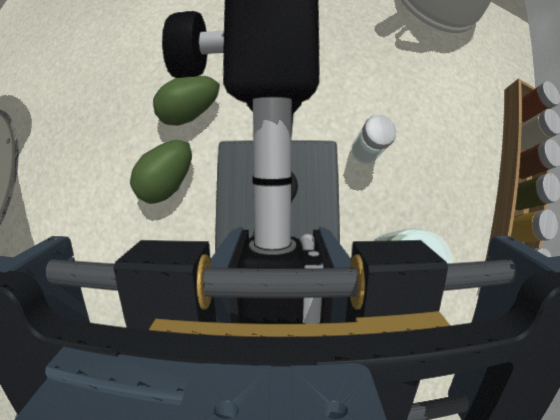

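```bash
python3 -c "
from m import *
for n,c in(('w4',248),('w5',250),('w6',250),('w8',272),('w9',272)):
    z=np.load(f'pics/{n}.npz'); print(n,z['p'].mean(2)[244:266,c-3:c+4].mean(1).astype(int))
    print([round(float(projw(rodpt(P1,s,(0,0,.008)),z['pos'],z['M'])[0][1]),1) for s in (.0885,.09,.0915)])
"
```

```text
w4 [167 167 167 167 165 148 112  96 101  99  58  25  21  21  21  24  27  27
  29  28  28  27]
[90.1, 93.9, 97.6]
w5 [167 167 167 167 165 147 113  96 101  99  59  26  20  21  22  23  26  28
  29  28  27  27]
[140.8, 144.6, 148.3]
w6 [172 172 172 170 143  85  81  95 103 102  63  29  22  22  22  24  28  28
  30  29  29  28]
[249.0, 252.3, 255.5]
w8 [166 166 166 163 140  88  75  91  98  99  68  30  20  20  21  24  26  28
  29  29  29  29]
[248.9, 252.2, 255.5]
w9 [164 165 164 161 135  82  74  91  99  99  65  27  20  22  21  24  24  30
  31  31  29  29]
[248.9, 252.2, 255.5]
```

Emit:
drive_tool(rows=[[0, 0, 0, 0, 0, 0, 0], [0, 0, 0, 0, 0, 0, 0], [0, 0, 0, 0, 0, 0, 0], [0, 0, 0, 0, 0, 0, 0]])

```text
t: 8.1
eef_pos: [0.6156, 0.0625, 0.2383]
orientation: [1.209, 1.651, -0.815]
force: [-3.3, -4.1, 2.3]
width: 0.385
```

```bash
python3 -c "
from m import *
print(local()); print(env.close_job())"
```

```text
(array([-65.163,   3.935, -33.777]), array([ 0.001,  0.002, -0.002]), array([ 1.857, -4.355,  3.177]), 0.3850653539204543, 8.1)
the job is handed in; nothing more can be done
None
```

The boom is at the middle ring with the cam lever closed, and the gripper still holds both at its full set grip. I handed the job in at t = 8.1 s. I gripped the collar lightly across the collar and open lever, slid it up the rod, then shut the lever in stages without releasing.

**Position:** the tool moved 65.05 mm along the rod from the lower stop, against the 65 mm needed. I saw no slip on the collar during the slide. While closing, the tool drifted up to 0.5 mm along the rod, and I corrected it each time.

**Lever:** it lies flat against the collar in the last wrist picture. The opening settled at about 35 mm where 36.5 mm was expected, which I put down to pad give and calibration.

**Forces:** the force on the tool at the end was about 6 N. The largest reading was about 25 N, while the lever was closing.

**Disagreement:** the light ring on the collar's end face reads about 1 mm further up the rod than the model says. It showed the same offset before I moved anything, so I took it for a small protruding bush and trusted the measured travel. If the ring is the true edge, the collar sits about 1 mm too high.

Nothing else on the counter looked moved in the last wrist and side pictures; I did not measure it or take a new top view.

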